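Fill the hopper from the tipping pot and hold its lid at the balance point

TASK

Take the steel pot by its handle bar and tip it over until all the tomatoes have rolled into the hopper, then turn the pot back until it stands fully upright. Next take the hopper's laid-back lid by its handle bar and swing it up to where it stands straight upright, balanced over its hinge, and finish with the gripper still holding it there so that a colleague can pin its stay. Do not let the lid drop or go over to the shut side, and leave the two jars and the bowl where they are.

Things in the scene. Friction and masses are not known exactly. Their poses are not given: they have to be found in the camera images.
- doser: The bench doser, one fixed steel machine on a white base plate 240 x 360 x 12 mm (its centre is at y = +20 mm). Origin on the table under the machine, z up; along its own y axis stand, in a row: the pot on its two uprights (y = +90), the open hopper (y from +120 to -60) and, laid back past the hopper's other edge, the lid (y below -60). Its x axis is parallel to the pot's pivot, the lid's hinge and both handle bars.
- pot (a joint): How far the pot is tipped, rad: 0 = fully upright against its stop, grows as its mouth turns down towards the hopper (the doser's -y side), stop at 2.15. Stiff pivot (0.25 N m): the pot stays at whatever angle it is left and must be turned back by hand. It starts between 0 and 0.1. Tomatoes have all rolled out by about 2.0.
- pot_pivot (a point): Middle of the pot's pivot line, 190 mm above the table; the pivot runs along the doser's x. The steel pot is 104 mm across at the bottom, 128 mm at the rim, 100 mm tall, wall 4 mm, mass 0.6 kg; upright, its axis is 20 mm to the doser's +y side of this point, its bottom 60 mm below it and its rim 40 mm above it. The uprights stand 98 to 110 mm either side of this point in x.
- pot_bar (a point): Middle of the pot's black round handle bar, 12 mm thick, lying along the doser's x, 130 mm free between its two side arms. With the pot upright it is 125 mm to the doser's +y side of the pivot and 65 mm above it (141 mm from the pivot); it travels an arc over the top towards the doser's -y as the pot is tipped. It is free all round (30 mm clear of the pot's rim and wall) and can turn in a light pinch.
- hopper_floor (a point): Centre of the hopper's inner floor, 16 mm above the table, axes as the doser's. The hopper is an open square steel box 180 x 180 mm outside, wall 4 mm, rim 110 mm above the table; it reaches under the pot's mouth.
- lid (a joint): Lid angle, rad: 0 = shut on the hopper, 1.571 = standing straight up, where its weight is exactly over the hinge and it balances; 2.6 = laid back on its stop, where it starts. The hinge is free, without friction or spring: let go on either side of upright, the lid falls that way.
- lid_hinge (a point): Middle of the lid's hinge line, at the hopper's rim edge (doser y = -60), 110 mm above the table, along the doser's x. The lid is a flat steel plate 176 mm wide, 4 mm thick, reaching from 8 to 113 mm from the hinge, about 0.3 kg with its handle.
- lid_bar (a point): Middle of the lid's black round handle bar, 12 mm thick, along the doser's x, in the plane of the plate, 165 mm from the hinge, 112 mm free between its two side arms, with an open gap of 46 mm between bar and plate. It can turn in a light pinch.
- tomato0: A firm small round tomato, 34 mm across, 22 g; origin at its centre. It starts in the pot.
- tomato1: A firm small round tomato, 34 mm across, 22 g; origin at its centre. It starts in the pot.
- tomato2: A firm small round tomato, 34 mm across, 22 g; origin at its centre. It starts in the pot.
- tomato3: A firm small round tomato, 34 mm across, 22 g; origin at its centre. It starts in the pot.
- tomato4: A firm small round tomato, 34 mm across, 22 g; origin at its centre. It starts in the pot.
- jar_a: A filled glass jar, 68 mm across, 110 mm tall, origin at the centre of its underside. To be left alone.
- jar_b: A filled glass jar, 68 mm across, 110 mm tall, origin at the centre of its underside. To be left alone.
- bowl: A small steel bowl, 120 mm across, 55 mm tall, origin at the centre of its underside. To be left alone.

How it is judged:
By the outcome, as a careful person would: the job done as asked, in the order asked, and still so for the second after the job is handed in, while the arm keeps its last pose, push and grip.
It also fails if it takes over 67 s, if anything falls off the work surface, if the arm or the gripper's body presses on something with over 40 N, if the wrist force passes 120 N, or if a joint passes its speed limit or range.

ROBOT

A 7-joint arm with a two-finger parallel gripper is mounted at the origin on the work surface. World frame = base frame: x ahead of the robot, y to its left, z up, the work surface at z = 0. Lengths are in m, angles in rad, forces in N, time in s.
With the tool pointing down it reaches from about 0.425 to 0.825 m from the base axis. Payload 3.6 kg.
Tool frame: the origin (TCP) lies between the finger pads; the fingertips stand manip.tips_ahead ahead of it and the grasp point (between the pads) lies 3 mm ahead of it (manip.tips_ahead is the distance from the TCP to the fingertips, in m); z points along the fingers, y is the line along which they close (so a half turn about z gives the same grasp; the last joint's range is limited). The gripper opens to 85 mm and grips with 20 to 120 N. Pads are 22 mm wide; open, the fingers measure 114 mm over their backs; the gripper's body (76 mm by 85 mm) begins 54 mm behind the grasp point. The pads swing forward as they close: fully open they stand 13 mm farther back than shut.
Start: joints at [-0.026, 0.615, -0.013, 1.423, 0.008, 1.103, -0.04], TCP at [0.65, 0, 0.253] pointing down, gripper open.
Joint ranges: [-3.12, 3.12], [-0.3, 2.06], [-1.34, 1.32], [0.26, 2.42], [-1.36, 4.5], [0.01, 1.98], [-2.84, 2.84]. Speed limits (rad/s): [2.79, 2.79, 3.14, 3.14, 3.14, 3.14, 3.14].

INTERFACE

Orientations are given as [roll, pitch, yaw] about the fixed x, y, z axes, in that order (R = Rz(yaw) Ry(pitch) Rx(roll)).
In Python, from bench import manip, imaging, finder gives the robot as it stands.
- The arm moves only by the tool servo_tool, never from a script. Its argument "targets" is a list that holds one entry, the list of rows, each a list of 5 numbers: the opening in per cent of the stroke, from 0 (shut) to 100 (fully open), then the shift along the tool's x, y, z in units of 40 mm (1.0 is 40 mm), then the turn about the tool's z in units of 6 degrees (1.0 is 6 degrees). A call has 1 to 8 rows; each row shifts and turns the commanded pose from where the row before left it, along the tool's axes as they then stand; what a row does not reach is not made up. A row lasts 1/10 s, in which the tool goes at most 50 mm and 8.59 degrees, less where a joint would pass 70% of its speed; a pose out of reach is approached as far as the arm can. A call is refused whole if a number of a shift passes 1 or a number of a turn 1, either way. A call with a gripper value outside its range is refused whole. The fingers move at their own pace and stop on an object; the grip force is fixed at half the most. Time passes only in rows, so rows that do not move let the fingers close. It gives the time, the measured TCP pose, the force, the opening and the grip force at its end, in the units of the state.
- manip.get_state(): the state, without advancing time (a new reading comes with each control period).
- imaging.get_image(name): name is "scene" or "side" or "wrist"; returns a dict with "frame" (384x512x3 uint8, red, green, blue), "intrinsics" (3x3 intrinsics, pixels), "origin" and "attitude" of the camera in the world; the wrist camera has in their place "mount" (4x4, takes a point from camera to tool coordinates, whose origin is the TCP and whose axes are the flange's). Camera axes: x right, y up, looking along -z (the intrinsics and any distortion apply to the point x, -y, -z); pixel columns grow to the right and rows downward; lengths in m; the calibration is good to about 2 mm. The wrist camera is an equidistant fisheye: a pixel r from the principal point sees the ray r / f radians off the axis. A picture is of the moment at which its call begins: read the wrist's pose just before it. There is no depth.
- manip.close_job(): hands the job in; it is judged then, once.
Trained networks look in a picture, given as the dict that the camera call returned (one of the last four; its "shot" number tells which), for a name from the list of things; names that differ only in an ending like _2 or _b are one class to them, and where a whole thing is asked for, a point or a joint stands for the part that bears it (a point fixed in the world has none). Each returns a list of dicts, best first, with "p" (0 to 1); they miss things now and then, are a little off and sometimes report something else, mostly with a low value. They report only what shows in the picture. A call takes as long as a camera call.
- finder.find_in(picture, target): "centre" ([x, y, z] in m, in world coordinates, good to about 4 mm: the middle of the surface that is visible of it).
The state is a dict: "time": time; "q": joint angles; "joint_vel": joint speeds; "joint_efforts": joint torques, N m; "ee_pos": TCP position; "orientation": TCP orientation; "force": force on the tool from outside, world axes, zero at the start; "ft_torque": the same for the moment, N m; "gripper_width": finger opening in m; "gripper_force": force on a finger pad.
Only numpy, scipy, OpenCV 4.12 (cv2) and the standard library are available. Lean on these libraries where they do the work, as an engineer would, in place of code of your own. Each camera call takes 0.05 s, during which the arm holds its last target. There are 200 camera calls.

## Working session

There is one attempt and no reset: what is moved stays moved. The work goes in short steps, Python scripts to look and compute and a tool call to move; the robot and the scene stay as the last step left them, time stands still between calls to the robot, and variables do not carry over. Pictures are saved under pics/ and viewed, at most 10 in all, crops included, and the job is handed in when it is done.

Besides the shell and the picture viewer there is one more tool, called after "Request:" as name(argument=value, ...), one argument or row to a line, values as JSON. servo_tool: Moves the arm, as the interface text tells. Its arguments: {"type":"object","properties":{"targets":{"type":"array"}},"required":["targets"]}

```bash
ls; mkdir -p pics
python3 - <<'E'
from bench import manip, imaging, finder
import cv2,numpy as np
print(manip.get_state(), manip.tips_ahead)
for c in ("scene","side"):
    im=imaging.get_image(c); cv2.imwrite(f"pics/{c}0.png",im["frame"][:,:,::-1])
    print(c,im["intrinsics"],im["origin"],im["attitude"])
    for n in ("doser","pot_bar","lid_bar","pot_pivot","lid_hinge","hopper_floor","jar_a","bowl","lid","pot"):
        try:
            print(n,[(np.round(d["centre"],3),round(d["p"],2)) for d in finder.find_in(im,n)[:3]])
        except Exception as e: print(n,e)
E
```

```text
pics
{'time': 0.0, 'q': array([-0.02650767,  0.61591548, -0.01259105,  1.42491944,  0.00806604,
        1.10341326, -0.04041678]), 'joint_vel': array([ 5.95325866e-04, -5.18125908e-04, -1.60994511e-03, -5.37504827e-04,
       -9.74249006e-04,  2.29614135e-05,  1.14424301e-03]), 'joint_efforts': array([ 1.38264377e-04, -4.69217670e+01,  2.59523503e-01, -1.71036780e+01,
        1.00907375e-02,  9.80606623e-03,  4.10031795e-07]), 'ee_pos': array([6.49279133e-01, 9.70033613e-06, 2.52133769e-01]), 'orientation': array([-3.13898675e+00,  2.29687308e-05,  1.57081789e+00]), 'force': array([0.07212462, 0.38510892, 0.18543056]), 'ft_torque': array([-0.00085759, -0.03578027, -0.01126486]), 'gripper_force': 0.0, 'gripper_width': 0.08517217226382781} 0.022
scene [[359.12719626   0.         249.40331456]
 [  0.         359.12719626 194.16950173]
 [  0.           0.           1.        ]] [1.08268994 0.42849717 1.0422337 ] [ 0.67072682 -0.00885313  2.28903069]
doser [(array([0.571, 0.119, 0.081]), 0.67)]
pot_bar [(array([0.546, 0.164, 0.205]), 0.83)]
lid_bar [(array([ 0.504, -0.042,  0.13 ]), 0.6),
[... 473 characters left out ...]
   487.65611323 193.02512579]
 [  0.           0.           1.        ]] [-0.01913636 -1.29171144  1.26708606] [ 0.89569242 -0.00907083 -0.42001722]
doser [(array([0.529, 0.098, 0.058]), 0.85)]
pot_bar [(array([0.554, 0.157, 0.202]), 0.69)]
lid_bar []
pot_pivot [(array([0.558, 0.154, 0.198]), 0.93), (array([0.535, 0.09 , 0.054]), 0.34)]
lid_hinge [(array([ 0.506, -0.092,  0.16 ]), 0.86)]
hopper_floor [(array([0.534, 0.092, 0.056]), 0.86)]
jar_a [(array([ 0.65 , -0.396,  0.079]), 0.93), (array([0.49 , 0.39 , 0.073]), 0.56), (array([0.524, 0.095, 0.058]), 0.3)]
bowl [(array([ 0.38 , -0.492,  0.026]), 0.73)]
lid [(array([ 0.505, -0.091,  0.155]), 0.88)]
pot [(array([0.557, 0.155, 0.199]), 0.9)]
```

View pics/scene0.png

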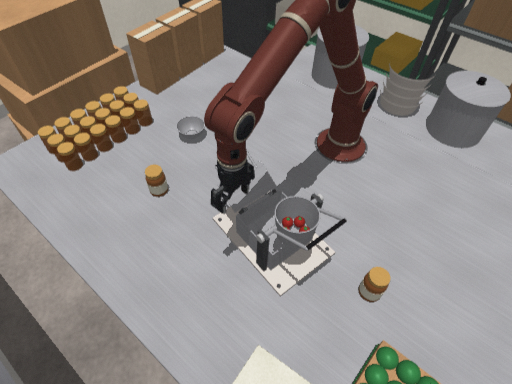

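View pics/side0.png

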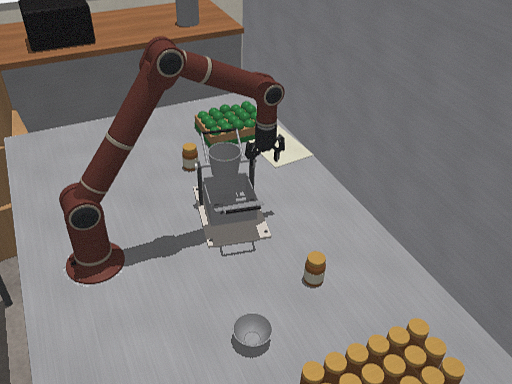

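The scene view shows the doser in mid-picture, with the pot's bar running from about (310,248) to (345,220). In the side view the lid is laid back towards the viewer, with its bar near (238,250). I'll enlarge both to read off pixels for a pose fit.

Run:
```python
import cv2
a=cv2.imread("pics/scene0.png")[165:295,200:360]; b=cv2.imread("pics/side0.png")[130:265,180:290]
cv2.imwrite("pics/sc.png",cv2.resize(a,None,fx=4.6,fy=4.6,interpolation=cv2.INTER_CUBIC))
cv2.imwrite("pics/sd.png",cv2.resize(b,None,fx=4.4,fy=4.4,interpolation=cv2.INTER_CUBIC))
```

```text
(no output)
```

View pics/sc.png

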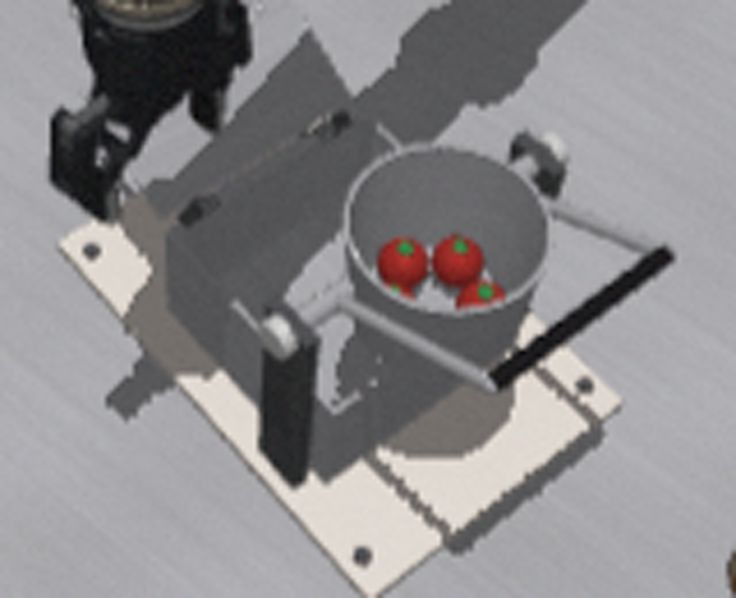

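View pics/sd.png

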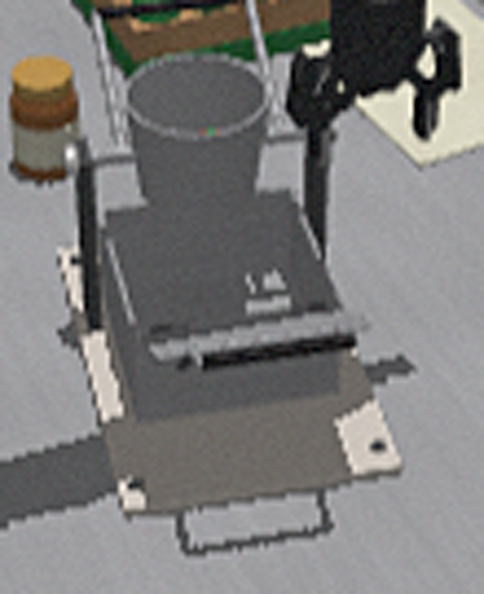

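The enlarged crops show the base plate corners, the ends of the pot's bar and the ends of the lid's bar clearly enough to fit the pose.

```bash
cat > h.py <<'E'
import numpy as np
from scipy.spatial.transform import Rotation as R
def proj(im,P):
    c=(np.atleast_2d(P)-im["origin"])@R.from_euler('xyz',im["attitude"]).as_matrix()
    v=c*[1,-1,-1]; k=v@np.array(im["intrinsics"]).T
    return k[:,:2]/k[:,2:]
def D2W(p,P):
    P=np.atleast_2d(P); c,s=np.cos(p[2]),np.sin(p[2])
    return np.c_[p[0]+c*P[:,0]-s*P[:,1],p[1]+s*P[:,0]+c*P[:,1],P[:,2]]
def bar(a,x=0): # pot bar in doser frame at tip a
    y,z=.125,.065
    return [x,.09+y*np.cos(a)-z*np.sin(a),.19+y*np.sin(a)+z*np.cos(a)]
def lbar(a,x=0): return [x,-.06+.165*np.cos(a),.11+.165*np.sin(a)]
E
python3 - <<'E'
from h import *
from bench import imaging
from scipy.optimize import least_squares
sc=imaging.get_image("scene"); sd=imaging.get_image("side")
A=np.array([[58,243],[373,597],[620,403],[495,380],[667,255]])/4.6+[200,165]-.4
B=np.array([[125,513],[400,468],[203,360],[352,341]])/4.4+[180,130]-.4
def f(p):
    Pa=[[.12,-.16,.012],[.12,.2,.012],[-.12,.2,.012],bar(p[3],.065),bar(p[3],-.065)]
    Pb=[[-.12,-.16,.012],[.12,-.16,.012],lbar(p[4],-.056),lbar(p[4],.056)]
    return np.r_[(proj(sc,D2W(p,Pa))-A).ravel(),(proj(sd,D2W(p,Pb))-B).ravel()]
r=least_squares(f,[.54,.07,-.2,.05,2.6],loss='soft_l1')
print(r.x.round(4)); print(f(r.x).round(1))
p=r.x
for n,P in (("bar",bar(p[3])),("lbar",lbar(2.6)),("lbarup",lbar(np.pi/2)),("tip2.1",bar(2.1)),("base",[0,.02,0])): print(n,D2W(p,P).round(4))
E
```

```text
[ 0.5349  0.0452 -0.1858  0.0106  2.5971]
[-0.3 -0.7 -0.6  0.3  1.1 -0.9  0.6 -0.4 -1.3  0.4 -0.5 -1.   0.6 -0.9
  0.7  0.2 -0.8 -0.2]
bar [[0.5745 0.2558 0.2563]]
lbar [[ 0.4976 -0.1527  0.1951]]
lbarup [[ 0.5238 -0.0138  0.275 ]]
tip2.1 [[0.5295 0.0165 0.2651]]
base [[0.5386 0.0648 0.    ]]
```

The fit is good to about 1 px, and the doser's yaw is -10.65°. Next I raise the tool and turn it so that tool y lies along doser +y.

Request:
servo_tool(
  targets=[
    [[100,0,0,-1,-0.945],[100,0,0,-1,-0.945],[100,0,0,0,-0.945],[100,0,0,0,-0.945],[100,0,0,0,-0.945],[100,0,0,0,-0.945],[100,0,0,0,-0.945],[100,0,0,0,-0.945]],
  ],
)

```text
time: 2.0
ee_pos: [0.6499, -0.0001, 0.3333]
orientation: [-3.141, -0.0, 2.366]
force: [-0.6, 0.0, 0.8]
gripper_width: 0.0853
gripper_force: 0.0
```

Request:
servo_tool(
  targets=[
    [[60,0,0,0,-0.945],[60,0,0,0,-0.945],[60,0,0,0,-0.945],[60,0,0,0,-0.945],[60,0,0,0,-0.945],[60,0,0,0,-0.945],[60,0.5,1,0,0],[60,0.5,1,0,0]],
  ],
)

```text
time: 2.8
ee_pos: [0.6256, 0.0848, 0.3329]
orientation: [-3.141, 0.0, 2.951]
force: [0.0, 1.0, 0.8]
gripper_width: 0.0512
gripper_force: 0.0
```

Request:
servo_tool(
  targets=[
    [[60,0.5,1,0,0],[60,0.5,1,0,0],[60,0.5,1,0,0],[60,0.5,0.94,0,0],[60,0,0,0,0],[60,0,0,0,0]],
  ],
)

```text
time: 3.4
ee_pos: [0.5752, 0.2569, 0.3333]
orientation: [-3.141, 0.0, 2.959]
force: [0.5, -1.9, 0.2]
gripper_width: 0.051
gripper_force: 0.0
```

Request:
servo_tool(
  targets=[
    [[60,0,0,0.5,0],[60,0,0,0.5,0],[60,0,0,0.5,0],[60,0,0,0.35,0],[60,0,0,0,0],[60,0,0,0,0]],
  ],
)

```text
time: 4.0
ee_pos: [0.5768, 0.254, 0.2596]
orientation: [-3.141, 0.001, 2.954]
force: [0.5, -0.3, 0.3]
gripper_width: 0.0513
gripper_force: 0.0
```

Run:
```python
from bench import imaging
import cv2
a=imaging.get_image("scene")["frame"][150:290,220:380,::-1]
b=imaging.get_image("wrist")["frame"][:,:,::-1]
a=cv2.resize(a,None,fx=2.74,fy=2.74,interpolation=cv2.INTER_CUBIC)[:384]
b=cv2.resize(b,(360,384))
cv2.imwrite("pics/g1.png",cv2.hconcat([a,b]))
```

```text
(no output)
```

View pics/g1.png

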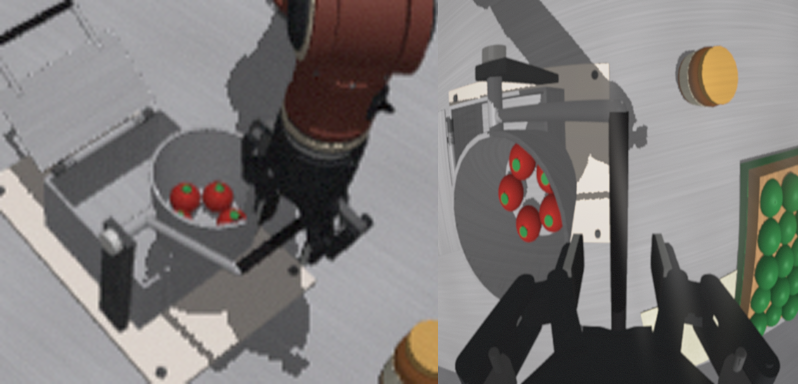

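The bar is centred between the fingers: in the wrist half of the picture it runs down column 618, with the fingertips at 575 and 658. Closing now.

Request:
servo_tool(
  targets=[
    [[0,0,0,0,0],[0,0,0,0,0],[0,0,0,0,0],[0,0,0,0,0],[0,0,0,0,0],[0,0,0,0,0],[0,0,0,0,0],[0,0,0,0,0]],
  ],
)

```text
time: 4.9
ee_pos: [0.576, 0.256, 0.2596]
orientation: [3.141, 0.001, 2.956]
force: [1.1, 0.2, 2.0]
gripper_width: 0.0101
gripper_force: 58.5
```

Run:
```python
from h import *
# steps per row along the arc, tool y=doser y, tool z=-z, units of 40 mm
a=np.r_[np.linspace(.0,2.08,33)]
P=np.array([bar(t) for t in a])
s=np.diff(P,axis=0)/.04
for i,r in enumerate(s): print(round(a[i+1],3),round(r[1],2),round(-r[2],2))
```

```text
0.065 -0.11 -0.2
0.13 -0.12 -0.19
0.195 -0.14 -0.18
0.26 -0.15 -0.17
0.325 -0.16 -0.16
0.39 -0.17 -0.15
0.455 -0.18 -0.14
0.52 -0.19 -0.13
0.585 -0.2 -0.12
0.65 -0.2 -0.1
0.715 -0.21 -0.09
0.78 -0.22 -0.08
0.845 -0.22 -0.06
0.91 -0.22 -0.05
0.975 -0.23 -0.03
1.04 -0.23 -0.02
1.105 -0.23 -0.0
1.17 -0.23 0.01
1.235 -0.23 0.03
1.3 -0.23 0.04
1.365 -0.22 0.05
1.43 -0.22 0.07
1.495 -0.21 0.08
1.56 -0.21 0.1
1.625 -0.2 0.11
1.69 -0.19 0.12
1.755 -0.18 0.14
1.82 -0.18 0.15
1.885 -0.17 0.16
1.95 -0.16 0.17
2.015 -0.14 0.18
2.08 -0.13 0.19
```

Request:
servo_tool(
  targets=[
    [[0,0,-0.11,-0.2,0],[0,0,-0.12,-0.19,0],[0,0,-0.14,-0.18,0],[0,0,-0.15,-0.17,0],[0,0,-0.16,-0.16,0],[0,0,-0.17,-0.15,0],[0,0,-0.18,-0.14,0],[0,0,-0.19,-0.13,0]],
  ],
)

```text
time: 5.7
ee_pos: [0.5673, 0.2097, 0.3139]
orientation: [3.135, 0.002, 2.957]
force: [5.2, 5.2, -3.8]
gripper_width: 0.0099
gripper_force: 58.2
```

Forces are low, so I continue the arc.

Request:
servo_tool(
  targets=[
    [[0,0,-0.2,-0.12,0],[0,0,-0.2,-0.1,0],[0,0,-0.21,-0.09,0],[0,0,-0.22,-0.08,0],[0,0,-0.22,-0.06,0],[0,0,-0.22,-0.05,0],[0,0,-0.23,-0.03,0],[0,0,-0.23,-0.02,0]],
  ],
)

```text
time: 6.5
ee_pos: [0.5551, 0.1448, 0.3396]
orientation: [3.129, 0.007, 2.959]
force: [0.9, 5.9, 10.7]
gripper_width: 0.0096
gripper_force: 58.5
```

Request:
servo_tool(
  targets=[
    [[0,0,-0.23,0,0],[0,0,-0.23,0.01,0],[0,0,-0.23,0.03,0],[0,0,-0.23,0.04,0],[0,0,-0.22,0.05,0],[0,0,-0.22,0.07,0],[0,0,-0.21,0.08,0],[0,0,-0.21,0.1,0]],
  ],
)

```text
time: 7.3
ee_pos: [0.5414, 0.0712, 0.3221]
orientation: [3.138, 0.004, 2.957]
force: [1.7, 3.0, 5.0]
gripper_width: 0.0096
gripper_force: 66.1
```

Request:
servo_tool(
  targets=[
    [[0,0,-0.2,0.11,0],[0,0,-0.19,0.12,0],[0,0,-0.18,0.14,0],[0,0,-0.18,0.15,0],[0,0,-0.17,0.16,0],[0,0,-0.16,0.17,0],[0,0,-0.14,0.18,0],[0,0,0,0,0]],
  ],
)

```text
time: 8.1
ee_pos: [0.5318, 0.0204, 0.2761]
orientation: [-3.141, -0.001, 2.955]
force: [4.6, 2.7, -2.0]
gripper_width: 0.0093
gripper_force: 67.7
```

```bash
cat > ang.py <<'E'
from h import *
from bench import manip
p=[.5349,.0452,-.1858]
s=manip.get_state(); w=s["ee_pos"]-[0,0,.003]; c,q=np.cos(p[2]),np.sin(p[2])
d=w[:2]-p[:2]; dx,dy=c*d[0]+q*d[1],-q*d[0]+c*d[1]; z=w[2]
print("doser",round(dx,4),round(dy,4),round(z,4),"F",s["force"].round(1),"tau",s["ft_torque"].round(2),"grip",s["gripper_width"].round(4),s["gripper_force"])
u,v=dy-.09,z-.19; print("pot tip",round(np.arctan2(v,u)-np.arctan2(.065,.125),3),"r",round(np.hypot(u,v),4))
u,v=dy+.06,z-.11; print("lid",round(np.arctan2(v,u),3),"r",round(np.hypot(u,v),4))
E
python3 ang.py
python3 - <<'E'
from bench import imaging
import cv2
a=imaging.get_image("scene")["frame"][150:290,200:360,::-1]
b=imaging.get_image("side")["frame"][110:250,160:300,::-1]
r=lambda i:cv2.resize(i,None,fx=2.6,fy=2.6,interpolation=cv2.INTER_CUBIC)
cv2.imwrite("pics/g2.png",cv2.hconcat([r(a),r(b)]))
E
```

```text
Traceback (most recent call last):
  File "ang.py", line 6, in <module>
    print("doser",round(dx,4),round(dy,4),round(z,4),"F",s["force"].round(1),"tau",s["ft_torque"].round(2),"grip",s["gripper_width"].round(4),s["gripper_force"])
                                                                                                                  ^^^^^^^^^^^^^^^^^^^^^^^^
AttributeError: 'float' object has no attribute 'round'
```

View pics/g2.png

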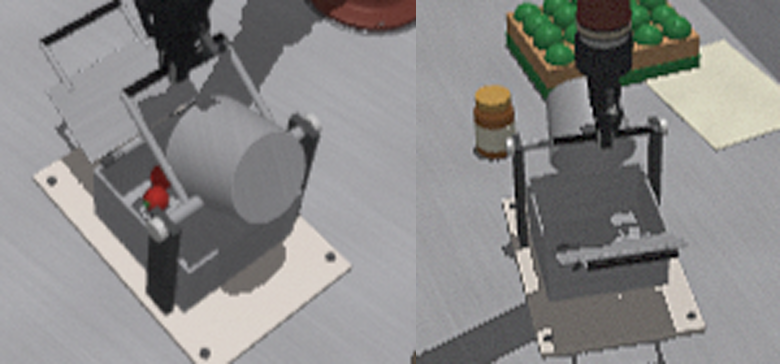

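The pot's mouth is down and tomatoes are dropping into the hopper (scene half, about (157,190)). I tip it a little further and wait.

Request:
servo_tool(
  targets=[
    [[0,0,-0.13,0.19,0],[0,0,-0.05,0.08,0],[0,0,0,0,0],[0,0,0,0,0],[0,0,0,0,0],[0,0,0,0,0],[0,0,0,0,0],[0,0,0,0,0]],
  ],
)

```text
time: 9.0
ee_pos: [0.5307, 0.0145, 0.2663]
orientation: [-3.141, -0.0, 2.957]
force: [3.8, 2.7, -1.8]
gripper_width: 0.0097
gripper_force: 68.8
```

```bash
sed -i 's/s\["gripper_width"\].round(4)/s["gripper_width"]/' ang.py; python3 ang.py
python3 - <<'E'
from h import *
from bench import imaging, finder
for n in ("scene","side"):
    im=imaging.get_image(n); print(n,[(np.round(d["centre"],3),round(d["p"],2)) for d in finder.find_in(im,"tomato0")])
a=np.linspace(2.1,0,36); P=np.array([bar(t) for t in a]); s=np.diff(P,axis=0)/.04
print([[0,0,round(r[1],2),round(-r[2],2),0] for r in s])
E
```

```text
doser 0.0015 -0.031 0.2633 F [ 3.8  2.7 -1.8] tau [ 0.61 -0.95  0.01] grip 0.009725258009484171 68.84956955909729
pot tip 2.118 r 0.1415
lid 1.384 r 0.156
scene [(array([0.533, 0.012, 0.038]), 0.4)]
side []
[[0, 0, np.float64(0.12), np.float64(-0.18), 0], [0, 0, np.float64(0.13), np.float64(-0.17), 0], [0, 0, np.float64(0.14), np.float64(-0.16), 0], [0, 0, np.float64(0.15), np.float64(-0.15), 0], [0, 0, np.float64(0.16), np.float64(-0.14), 0], [0, 0, np.float64(0.16), np.float64(-0.13), 0], [0, 0, np.float64(0.17), np.float64(-0.12), 0], [0, 0, np.float64(0.18), np.float64(-0.11), 0], [0, 0, np.float64(0.19), np.float64(-0.1), 0], [0, 0, np.float64(0.19), np.float64(-0.09), 0], [0, 0, np.float64(0.2), np.float64(-0.08), 0], [0, 0, np.float64(0.2), np.float64(-0.07), 0], [0, 0, np.float64(0.2), np.float64(-0.05), 0], [0, 0, np.float64(0.21), np.float64(-0.04), 0], [0, 0, np.float64(0.21), np.float64(-0.03), 0], [0, 0, np.float64(0.21), np.float64(-0.02), 0], [0, 0, np.float64(0.21), np.float64(-0.0), 0], [0, 0, np.float64(0.21), np.float64(0.01), 0], [0, 0, np.float64(0.21), np.float64(0.02), 0], [0, 0, np.float64(0.21), np.float64(0.03), 0], [0, 0, np.float64(0.21), np.float64(0.05), 0], [0, 0, np.float64(0.2), np.float64(0.06), 0], [0, 0, np.float64(0.2), np.float64(0.07), 0], [0, 0, np.float64(0.19), np.float64(0.08), 0], [0, 0, np.float64(0.19), np.float64(0.09), 0], [0, 0, np.float64(0.18), np.float64(0.11), 0], [0, 0, np.float64(0.18), np.float64(0.12), 0], [0, 0, np.float64(0.17), np.float64(0.13), 0], [0, 0, np.float64(0.16), np.float64(0.14), 0], [0, 0, np.float64(0.15), np.float64(0.15), 0], [0, 0, np.float64(0.14), np.float64(0.15), 0], [0, 0, np.float64(0.13), np.float64(0.16), 0], [0, 0, np.float64(0.12), np.float64(0.17), 0], [0, 0, np.float64(0.11), np.float64(0.18), 0], [0, 0, np.float64(0.1), np.float64(0.18), 0]]
```

The tip angle reads 2.118 and the radius matches the given 141 mm. Turning the pot back along the same arc.

Request:
servo_tool(
  targets=[
    [[0,0,0.12,-0.18,0],[0,0,0.13,-0.17,0],[0,0,0.14,-0.16,0],[0,0,0.15,-0.15,0],[0,0,0.16,-0.14,0],[0,0,0.16,-0.13,0],[0,0,0.17,-0.12,0],[0,0,0.18,-0.11,0]],
  ],
)

```text
time: 10.0
ee_pos: [0.5386, 0.057, 0.3135]
orientation: [-3.131, -0.002, 2.953]
force: [1.3, -7.2, 0.5]
gripper_width: 0.0098
gripper_force: 65.9
```

Request:
servo_tool(
  targets=[
    [[0,0,0.19,-0.1,0],[0,0,0.19,-0.09,0],[0,0,0.2,-0.08,0],[0,0,0.2,-0.07,0],[0,0,0.2,-0.05,0],[0,0,0.21,-0.04,0],[0,0,0.21,-0.03,0],[0,0,0.21,-0.02,0]],
  ],
)

```text
time: 10.8
ee_pos: [0.5511, 0.1229, 0.3365]
orientation: [-3.136, 0.003, 2.954]
force: [-2.1, -4.8, 14.4]
gripper_width: 0.0095
gripper_force: 67.1
```

Request:
servo_tool(
  targets=[
    [[0,0,0.21,0,0],[0,0,0.21,0.01,0],[0,0,0.21,0.02,0],[0,0,0.21,0.03,0],[0,0,0.21,0.05,0],[0,0,0.2,0.06,0],[0,0,0.2,0.07,0],[0,0,0.19,0.08,0]],
  ],
)

```text
time: 11.6
ee_pos: [0.5636, 0.1896, 0.3221]
orientation: [-3.14, 0.002, 2.956]
force: [0.4, -2.0, 8.2]
gripper_width: 0.01
gripper_force: 71.1
```

Request:
servo_tool(
  targets=[
    [[0,0,0.19,0.09,0],[0,0,0.18,0.11,0],[0,0,0.18,0.12,0],[0,0,0.17,0.13,0],[0,0,0.16,0.14,0],[0,0,0.15,0.15,0],[0,0,0.14,0.15,0],[0,0,0.13,0.16,0]],
  ],
)

```text
time: 12.4
ee_pos: [0.5734, 0.2418, 0.278]
orientation: [3.141, 0.001, 2.956]
force: [2.4, 0.1, 4.9]
gripper_width: 0.0096
gripper_force: 76.0
```

```bash
python3 ang.py
```

```text
doser 0.0015 0.2004 0.275 F [2.4 0.1 4.9] tau [-0.12 -0.48 -0.  ] grip 0.009550312763699425 76.03770017623901
pot tip 0.177 r 0.1393
lid 0.565 r 0.3083
```

Request:
servo_tool(
  targets=[
    [[0,0,0.12,0.17,0],[0,0,0.11,0.18,0],[0,0,0.05,0.1,0],[0,0,0,0,0],[0,0,0.02,0.05,0],[0,0,0,0,0]],
  ],
)

```text
time: 13.0
ee_pos: [0.5758, 0.2544, 0.258]
orientation: [3.139, 0.001, 2.957]
force: [4.3, 3.1, 3.3]
gripper_width: 0.0097
gripper_force: 77.4
```

```bash
python3 ang.py
```

```text
doser 0.0015 0.2131 0.255 F [4.3 3.1 3.3] tau [ 0.38 -0.74 -0.02] grip 0.009731007925862458 77.35941052436829
pot tip 0.006 r 0.1392
lid 0.488 r 0.3092
```

Not against the stop yet, so I push on in small steps until the force rises.

Request:
servo_tool(
  targets=[
    [[0,0,0.02,0.04,0],[0,0,0,0,0],[0,0,0.02,0.04,0],[0,0,0,0,0],[0,0,0,0,0]],
  ],
)

```text
time: 13.5
ee_pos: [0.576, 0.2558, 0.2553]
orientation: [3.139, 0.002, 2.957]
force: [3.6, 3.0, 5.2]
gripper_width: 0.0098
gripper_force: 77.6
```

```bash
python3 ang.py
```

```text
doser 0.0015 0.2146 0.2523 F [3.6 3.  5.2] tau [ 0.1  -0.61 -0.02] grip 0.009765978552568116 77.55961418151855
pot tip -0.016 r 0.1393
lid 0.478 r 0.3093
```

Request:
servo_tool(
  targets=[
    [[0,0,0.02,0.05,0],[0,0,0,0,0],[0,0,0.02,0.05,0],[0,0,0,0,0],[0,0,0,0,0]],
  ],
)

```text
time: 14.0
ee_pos: [0.5761, 0.2562, 0.2545]
orientation: [3.141, 0.003, 2.956]
force: [-2.2, -1.1, 17.3]
gripper_width: 0.01
gripper_force: 78.9
```

Request:
servo_tool(
  targets=[
    [[0,0,0.02,0.05,0],[0,0,0,0,0],[0,0,0,0,0]],
  ],
)

```text
time: 14.3
ee_pos: [0.5761, 0.2562, 0.2544]
orientation: [-3.141, 0.004, 2.955]
force: [-4.3, -3.5, 25.5]
gripper_width: 0.0102
gripper_force: 79.7
```

```bash
python3 ang.py
```

```text
doser 0.0015 0.215 0.2514 F [-4.3 -3.5 25.5] tau [-1.29  0.96 -0.02] grip 0.0101787660627219 79.65721607208252
pot tip -0.023 r 0.1393
lid 0.475 r 0.3092
```

The pot is hard against its stop: 25 N and no further travel. Opening and rising.

Request:
servo_tool(
  targets=[
    [[20,0,0,0,0],[40,0,0,0,0],[60,0,0,0,0],[60,0,0,0,0],[60,0,0,0,0],[60,0,0,-0.5,0],[60,0,0,-1,0],[60,0,0,-1,0]],
  ],
)

```text
time: 15.1
ee_pos: [0.5755, 0.2565, 0.3485]
orientation: [-3.14, -0.003, 2.956]
force: [0.3, 0.4, -0.5]
gripper_width: 0.0515
gripper_force: 0.0
```

```bash
python3 ang.py
python3 - <<'E'
from bench import imaging
import cv2
A=imaging.get_image("scene")["frame"]; a=A[150:290,200:360,::-1]
b=imaging.get_image("side")["frame"][110:250,160:300,::-1]
cv2.imwrite("pics/sceneup.png",A[:,:,::-1])
r=lambda i:cv2.resize(i,None,fx=2.66,fy=2.66,interpolation=cv2.INTER_CUBIC)
cv2.imwrite("pics/g3.png",cv2.hconcat([r(a),r(b)]))
E
```

```text
doser 0.0009 0.2152 0.3455 F [ 0.3  0.4 -0.5] tau [ 0.09 -0.07 -0.01] grip 0.05149501904595874 0.0
pot tip 0.413 r 0.1996
lid 0.708 r 0.3622
```

View pics/g3.png

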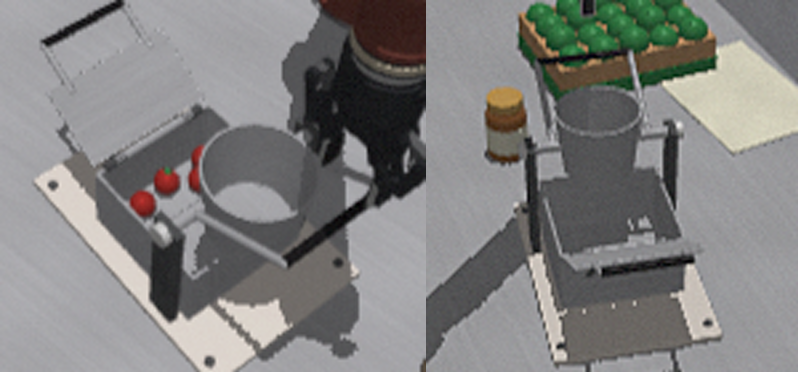

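The pot is empty and upright, and tomatoes show in the hopper. The lid's bar is now visible in the scene picture, from (216.5,166) to (245.5,151.5). I check that against the model and go above the bar.

Run:
```python
from h import *
from bench import imaging
from scipy.optimize import least_squares
im=imaging.get_image("scene"); p=[.5349,.0452,-.1858]
obs=np.array([[45,43],[122,5]])/2.66+[200,150]-.3
for a in (2.5,2.6,2.7): print(a,proj(im,D2W(p,[lbar(a,.056),lbar(a,-.056)])).round(1).tolist())
print(obs)
```

```text
2.5 [[218.4, 164.4], [246.3, 149.1]]
2.6 [[217.0, 165.7], [244.5, 150.6]]
2.7 [[215.9, 167.3], [243.1, 152.4]]
[[216.61729323 165.86541353]
 [245.56466165 151.57969925]]
```

Request:
servo_tool(
  targets=[
    [[60,0,-1,0,0],[60,0,-1,0,0],[60,0,-1,0,0],[60,0,-1,0,0],[60,0,-1,0,0],[45,0,-1,0,0],[45,0,-1,0,0],[45,0,-1,0,0]],
  ],
)

```text
time: 16.05
ee_pos: [0.5157, -0.0593, 0.3469]
orientation: [-3.141, -0.003, 2.956]
force: [0.5, -0.2, -0.1]
gripper_width: 0.0385
gripper_force: 0.0
```

Request:
servo_tool(
  targets=[
    [[45,0,-1,0,0],[45,0,-1,0,0],[45,0,-0.4,0,0],[45,0,0,0,0],[45,0,0,0,0],[45,0,0,0,0]],
  ],
)

```text
time: 16.65
ee_pos: [0.4996, -0.1497, 0.348]
orientation: [3.14, -0.001, 2.96]
force: [0.5, -0.4, 0.5]
gripper_width: 0.0383
gripper_force: 0.0
```

```bash
python3 ang.py
```

```text
doser 0.0014 -0.1981 0.345 F [ 0.5 -0.4  0.5] tau [-0.01  0.01 -0.02] grip 0.038315306117484536 0.0
pot tip 2.168 r 0.3271
lid 2.102 r 0.2726
```

The model matches to 1 px. Descending onto the lid's bar.

Request:
servo_tool(
  targets=[
    [[45,0,-0.07,0.75,0],[45,0,0,0.75,0],[45,0,0,0.75,0],[45,0,0,0.5,0],[45,0,0,0.5,0],[45,0,0,0.5,0],[45,0,0,0,0],[45,0,0,0,0]],
  ],
)

```text
time: 17.45
ee_pos: [0.4994, -0.1534, 0.1987]
orientation: [3.141, -0.0, 2.959]
force: [0.4, -0.0, 0.8]
gripper_width: 0.038
gripper_force: 0.0
```

```bash
python3 ang.py
python3 - <<'E'
from bench import imaging
import cv2
b=imaging.get_image("wrist")["frame"][:,:,::-1]
a=imaging.get_image("side")["frame"][150:270,190:310,::-1]
a=cv2.resize(a,(384,384),interpolation=cv2.INTER_CUBIC)
cv2.imwrite("pics/g4.png",cv2.hconcat([a,cv2.resize(b,(410,384))]))
E
```

```text
doser 0.0018 -0.2017 0.1957 F [ 0.4 -0.   0.8] tau [ 0.01  0.02 -0.02] grip 0.03804272256647472 0.0
pot tip 2.642 r 0.2918
lid 2.598 r 0.1657
```

View pics/g4.png

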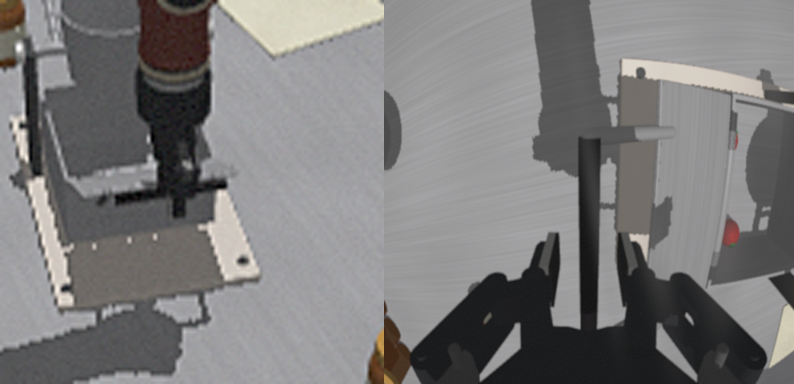

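The bar sits at column 589, midway between the fingertips at 555 and 625. Closing.

Request:
servo_tool(
  targets=[
    [[0,0,0,0,0],[0,0,0,0,0],[0,0,0,0,0],[0,0,0,0,0],[0,0,0,0,0],[0,0,0,0,0],[0,0,0,0,0]],
  ],
)

```text
time: 18.25
ee_pos: [0.4997, -0.1532, 0.1996]
orientation: [3.14, 0.002, 2.957]
force: [-0.9, 5.1, 6.3]
gripper_width: 0.01
gripper_force: 58.6
```

```bash
python3 ang.py
python3 - <<'E'
from h import *
a=np.linspace(2.6,np.pi/2,25); P=np.array([lbar(t) for t in a]); s=np.diff(P,axis=0)/.04
print([[0,0,float(round(r[1],2)),float(round(-r[2],2)),0] for r in s])
E
```

```text
doser 0.0021 -0.2015 0.1966 F [-0.9  5.1  6.3] tau [ 0.97  0.08 -0.02] grip 0.009950008574173875 58.62753510475159
pot tip 2.639 r 0.2915
lid 2.592 r 0.1659
[[0, 0, 0.09, -0.15, 0], [0, 0, 0.1, -0.15, 0], [0, 0, 0.11, -0.14, 0], [0, 0, 0.11, -0.14, 0], [0, 0, 0.12, -0.13, 0], [0, 0, 0.12, -0.13, 0], [0, 0, 0.13, -0.12, 0], [0, 0, 0.13, -0.11, 0], [0, 0, 0.14, -0.11, 0], [0, 0, 0.14, -0.1, 0], [0, 0, 0.15, -0.1, 0], [0, 0, 0.15, -0.09, 0], [0, 0, 0.16, -0.08, 0], [0, 0, 0.16, -0.08, 0], [0, 0, 0.16, -0.07, 0], [0, 0, 0.17, -0.06, 0], [0, 0, 0.17, -0.06, 0], [0, 0, 0.17, -0.05, 0], [0, 0, 0.17, -0.04, 0], [0, 0, 0.17, -0.03, 0], [0, 0, 0.17, -0.03, 0], [0, 0, 0.18, -0.02, 0], [0, 0, 0.18, -0.01, 0], [0, 0, 0.18, -0.0, 0]]
```

Request:
servo_tool(
  targets=[
    [[0,0,0.09,-0.15,0],[0,0,0.1,-0.15,0],[0,0,0.11,-0.14,0],[0,0,0.11,-0.14,0],[0,0,0.12,-0.13,0],[0,0,0.12,-0.13,0],[0,0,0.13,-0.12,0],[0,0,0.13,-0.11,0]],
  ],
)

```text
time: 19.05
ee_pos: [0.5059, -0.1195, 0.2417]
orientation: [-3.141, 0.001, 2.956]
force: [4.1, 1.1, -5.1]
gripper_width: 0.0098
gripper_force: 58.3
```

Request:
servo_tool(
  targets=[
    [[0,0,0.14,-0.11,0],[0,0,0.14,-0.1,0],[0,0,0.15,-0.1,0],[0,0,0.15,-0.09,0],[0,0,0.16,-0.08,0],[0,0,0.16,-0.08,0],[0,0,0.16,-0.07,0],[0,0,0.17,-0.06,0]],
  ],
)

```text
time: 19.85
ee_pos: [0.5146, -0.0741, 0.2711]
orientation: [-3.135, 0.002, 2.954]
force: [-1.3, -8.8, 15.3]
gripper_width: 0.0096
gripper_force: 59.1
```

```bash
python3 ang.py
```

```text
doser 0.002 -0.121 0.2681 F [-1.3 -8.8 15.3] tau [-1.96  0.59 -0.  ] grip 0.009634887988341796 59.083367586135864
pot tip 2.308 r 0.225
lid 1.939 r 0.1694
```

The radius reads 4 mm long with 15 N upward, so the commanded path is slightly low. I lift a little, go on, and refine the hinge position from the measured path.

Request:
servo_tool(
  targets=[
    [[0,0,0,-0.06,0],[0,0,0.17,-0.06,0],[0,0,0.17,-0.05,0],[0,0,0.17,-0.04,0],[0,0,0.17,-0.03,0],[0,0,0,0,0],[0,0,0,0,0]],
  ],
)

```text
time: 20.55
ee_pos: [0.52, -0.0448, 0.281]
orientation: [-3.14, 0.003, 2.955]
force: [-0.3, -4.3, 10.2]
gripper_width: 0.0091
gripper_force: 58.9
```

```bash
python3 ang.py
```

```text
doser 0.002 -0.0912 0.278 F [-0.3 -4.3 10.2] tau [-1.04  0.07 -0.02] grip 0.009127773540751252 58.87204885482788
pot tip 2.21 r 0.2014
lid 1.754 r 0.1709
```

Request:
servo_tool(
  targets=[
    [[0,0,0.17,-0.05,0],[0,0,0.17,-0.03,0],[0,0,0.17,-0.02,0],[0,0,0.17,-0.01,0],[0,0,0,0,0],[0,0,0,0,0],[0,0,0,0,0]],
  ],
)

```text
time: 21.25
ee_pos: [0.5255, -0.0152, 0.2844]
orientation: [3.138, 0.002, 2.957]
force: [2.7, 0.7, 7.1]
gripper_width: 0.0098
gripper_force: 59.4
```

```bash
python3 ang.py
python3 - <<'E'
from bench import imaging
import cv2
w=imaging.get_image("wrist"); b=w["frame"][:,:,::-1]
print(w["mount"],w["intrinsics"])
a=imaging.get_image("side")["frame"][150:270,190:280,::-1]
cv2.imwrite("pics/w5.png",b)
cv2.imwrite("pics/g5.png",cv2.hconcat([cv2.resize(a,(288,384),interpolation=cv2.INTER_CUBIC),b]))
E
```

```text
doser 0.0019 -0.0611 0.2814 F [2.7 0.7 7.1] tau [ 0.2  -0.46 -0.05] grip 0.00975155348224816 59.368261098861694
pot tip 2.118 r 0.1766
lid 1.577 r 0.1714
[[ 3.56607356e-04  9.53029301e-01  3.02877905e-01  7.70639845e-02]
 [ 9.99999691e-01 -1.27448402e-04 -7.76369554e-04  2.77972056e-05]
 [-7.01301628e-04  3.02878088e-01 -9.53029051e-01 -1.21051023e-01]
 [ 0.00000000e+00  0.00000000e+00  0.00000000e+00  1.00000000e+00]] [[297.31863964   0.         254.77964462]
 [  0.         297.31863964 189.46732921]
 [  0.           0.           1.        ]]
```

View pics/g5.png

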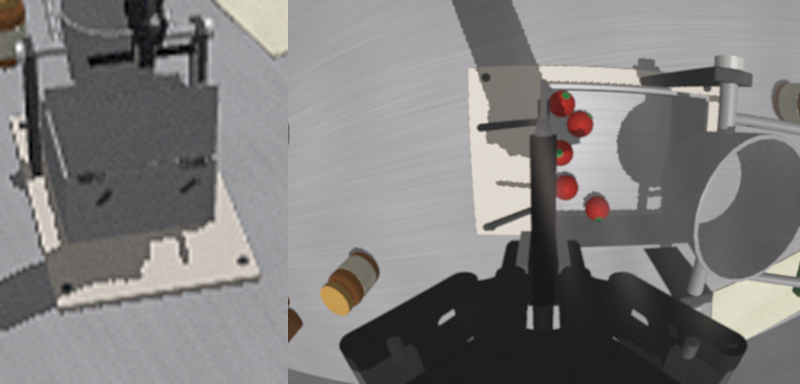

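All five tomatoes lie in the hopper, the pot is upright, and the lid appears edge-on behind its bar at wrist column about 255, which is the principal column. One zoom to refine the angle.

Run:
```python
import cv2
b=cv2.imread("pics/w5.png")[70:170,205:315]
cv2.imwrite("pics/z5.png",cv2.resize(b,None,fx=5.8,fy=5.8,interpolation=cv2.INTER_CUBIC))
```

```text
(no output)
```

View pics/z5.png

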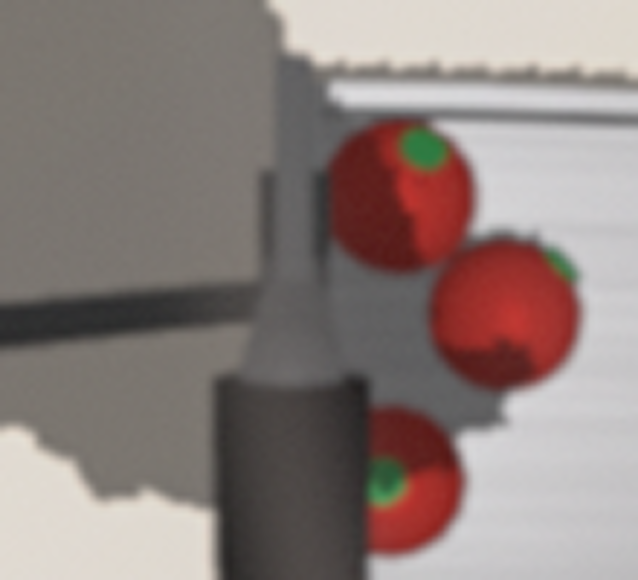

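The bar's centre (column 292), the plate strip (about 294.5) and the hinge (about 295) line up to within 0.5 px, so the lid is upright to within about 0.01 rad. I check that it is at rest, then hand in.

Request:
servo_tool(
  targets=[
    [[0,0,0,0,0],[0,0,0,0,0],[0,0,0,0,0]],
  ],
)

```text
time: 21.65
ee_pos: [0.5255, -0.0153, 0.2844]
orientation: [3.138, 0.002, 2.957]
force: [1.3, 0.7, 7.6]
gripper_width: 0.0099
gripper_force: 59.4
```

```bash
python3 ang.py; python3 -c "
from bench import manip
print(manip.close_job())"
```

```text
doser 0.0019 -0.0612 0.2814 F [1.3 0.7 7.6] tau [ 0.2  -0.42 -0.04] grip 0.009851419424505556 59.36586856842041
pot tip 2.118 r 0.1766
lid 1.578 r 0.1714
the job is handed in; nothing more can be done
None
```

The job is handed in (verdict not reported) at about 22 s of the allowed 67 s: all five tomatoes are in the hopper, the pot is back upright against its stop, and the gripper is holding the lid upright to within about 0.01 rad.

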